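# Drift a tube rack's tray into line with its tapered locating pin

### The arm

A 6-joint arm with a two-finger parallel gripper is mounted at the origin on the work surface. World frame = base frame: x ahead of the robot, y to its left, z up, the work surface at z = 0. Lengths are in m, angles in rad, forces in N, time in s.
With the tool pointing down it reaches from about 0.2 to 0.875 m from the base axis. Payload 3.4 kg.
Tool frame: the origin (TCP) lies midway between the tips of the shut fingers; the grasp point (between the pads) lies 19 mm behind it; z points along the fingers, y is the line along which they close (so a half turn about z gives the same grasp; the last joint's range is limited). The gripper opens to 94 mm and grips with 3 to 60 N. Pads are 16 mm wide; open, the fingers measure 119 mm over their backs; the gripper's body (75 mm by 177 mm) begins 78 mm behind the grasp point.
Start: joints at [1.013, 0.276, 1.505, -0, 1.361, -0.121], TCP at [0.243, 0.521, 0.205] pointing down, gripper open.
Joint ranges: [-2.89, 2.89], [-0.75, 2.08], [0.22, 2.7], [-1.18, 4.32], [0.11, 2.71], [-2.7, 2.7]. Speed limits (rad/s): [2.57, 2.57, 3.14, 3.14, 3.14, 3.14].

### API

Orientations are given as [roll, pitch, yaw] about the fixed x, y, z axes, in that order (R = Rz(yaw) Ry(pitch) Rx(roll)).
In Python, from workcell import robot gives the robot as it stands.
- The arm moves only by the shell command python3 -m pendant 'ROWS' [FORCE]. ROWS is JSON, a list that holds one entry, the list of rows, each a list of 7 numbers: the shift along the tool's x, y, z each as a share of 0.1 m, from -1 to 1, then the turn, a rotation vector about the tool's x, y, z each as a share of 180 degrees, from -1 to 1, then the opening, from 0 (shut) to 1 (fully open). A call has 1 to 5 rows; each row is the pose to reach, as a shift and turn from the pose commanded when the call began, along the tool's axes at that moment, turning the shorter way round; what a row does not reach only later rows make up. A row lasts 1/12 s, in which the tool goes at most 41.7 mm and 7.16 degrees, less where a joint would pass 70% of its speed; a pose out of reach is approached as far as the arm can. A call with a number of a shift or a turn outside -1 to 1 is refused whole. A call with a gripper value outside its range is refused whole. The fingers move at their own pace and stop on an object; FORCE is the grip in N (left out, the last holds). Time passes only in rows, so rows that repeat a pose let the fingers close. It gives the time, the measured TCP pose, the force, the opening and the grip force at its end, in the units of the state.
- robot.state(): the state, without advancing time (a new reading comes with each control period).
- robot.get_image(name): name is "scene" or "top" or "wrist"; returns the picture (420x560x3 uint8, blue, green, red); there is no depth.
- robot.camera_params(name): a dict with "fx", "fy", "cx", "cy" (pixels), "cam_to_world" (4x4, takes a point from camera to world coordinates). Camera axes: x right, y up, looking along -z (the intrinsics and any distortion apply to the point x, -y, -z); pixel columns grow to the right and rows downward; lengths in m; the calibration is good to about 2 mm. A picture is of the moment at which its call begins: read the wrist's pose just before it. camera_params takes no time and is no camera call; for the wrist camera it gives the pose at the moment of the call.
- robot.job_done(): hands the job in; it is judged then, once.
The state is a dict: "clock": time; "qpos": joint angles; "qd": joint speeds; "tau": joint torques, N m; "ee_pos": TCP position; "tool_rot": TCP orientation; "contact_force": force on the tool from outside, world axes, zero at the start; "wrist_torque": the same for the moment, N m; "grip_width": finger opening in m; "grip_force": force on a finger pad.
Only numpy, scipy, OpenCV 4.12 (cv2) and the standard library are available. Lean on these libraries where they do the work, as an engineer would, in place of code of your own. Each camera call takes 0.05 s, during which the arm holds its last target. There are 200 camera calls.

### The job

The sliding tray of the tube rack has slipped out of line with the bolted plate under it. Take the tapered pin from its holder, feel its point through the tray's hole into the plate's hole below, and push it gently down, giving way sideways, so that the taper draws the tray into line; when the collar sits fully home on the tray, let go. Move the tray only with the pin, never with the gripper, press with no more than about 25 N, and leave the other bench things alone.

Things in the scene. Friction and masses are not known exactly. Their poses are not given: they have to be found in the camera images.
- tray (a joint): How far the tray is slid out of line with the rack's bolted plate, m: its hole's centre minus the plate's, along the rack's +y. 0 = holes in line; 0.009 to 0.010 at the start, so seen from above only a lens of hole is common to both. The tray slides along y only, 13 mm either way, drag about 6 N, no spring; driving the pin takes some 10 to 20 N downward.
- pin_grip (a point): Middle of the upright handle of the pin, a black cylinder 20 mm in diameter, 56 mm tall. Loose steel taper pin, about 120 g, point down, 123 mm long, round, z up along it. Below this point: handle to -28 mm, collar 26 mm in diameter to -33 mm (its underside), straight 16 mm shank to -53 mm, taper from 16 to 6.6 mm in diameter to -94 mm, blunt point at -95 mm.
- pin_tip (a point): The pin's flat blunt point, 5.6 mm across, 62 mm below the collar's underside; same axes as pin_grip. Home in the rack it is 6.5 mm above the bench.
- holder: Fixed grey block, 64 x 64 mm and 70 mm tall, origin at the centre of its underside; a 20 mm hole in the middle of its top, 66 mm deep, in which the pin stands loosely at the start with its collar resting on the top.
- jar: Bystander: amber glass jar with a black cap, 52 mm in diameter and 65 mm tall, origin at the centre of its underside. Leave alone.
- tipbox: Bystander: white tray of yellow pipette tips, 85 x 120 mm and 50 mm tall, origin at the centre of its underside. Leave alone.
- beaker: Bystander: small glass beaker, 60 mm in diameter and 65 mm tall, origin at the centre of its underside. Leave alone.
- rack: Tube rack, fixed: two rails 112 mm apart over all, 52 mm tall, y = -45 to 335 mm (y: its length and slide). Across them a bolted steel plate, top 60 mm up, 17 mm hole at x = 0; its slots let it sit up to 12 mm either way along y from the origin, not reported. On it the tray's 8 mm tongue, top 68.5 mm up, equal hole. Open below down to the bench. Tubes from y = 103 mm, 129 mm tall.
- pin: The pin as a whole, origin at its point, z up along the pin.
Mind the look-alikes: they are no part of the job. What is meant by the pin is not green, orange or red, and is the smaller of those in its own colour.

How it is judged:
On the way:
1. the pin's point is through the tray and 4 mm into the plate's hole while the tray is still more than 4 mm out of line (value of joint tray above 0.004 m and height (world z) of pin_tip below 0.056 m and horizontal distance between pin_tip and rack below 0.024 m), for 0.05 s.
At the end, for the whole second after the job is handed in: The tray is within 2 mm of being in line with the plate; the pin stands in both holes, upright within 0.06 rad, its point within 16 mm of the rack's origin sideways and less than 8.5 mm above the bench (collar within 2 mm of the tray), at rest (value of joint tray between -0.002 and 0.002 m and height (world z) of pin_tip below 0.0085 m and horizontal distance between pin_tip and rack below 0.016 m and angle between pin_tip's own z axis and vertical below 0.06 rad and linear speed of pin below 0.01 m/s); the robot touches nothing.
It fails at once if the pin presses on the rack or tray with over 55 N, all its contacts added up (a downward push of 25 N stays below) (contact force between pin and rack above 55 N).
It fails at once if the gripper or arm presses on the rack or its tray (contact force between any of the fingers, the arm and rack above 2 N).
It fails at once if a bystander is moved by more than 20 mm (distance of any of jar, tipbox, beaker from where it was at the start of the episode above 0.02 m).
It also fails if it takes over 64 s, if anything falls off the work surface, if the arm or the gripper's body presses on something with over 40 N, if the wrist force passes 120 N, or if a joint passes its speed limit or range.

## Working session

There is one attempt and no reset: what is moved stays moved. The work goes in short steps, Python scripts to look and compute and a shell command to move; the robot and the scene stay as the last step left them, time stands still between calls to the robot, and variables do not carry over. Pictures are saved under pics/ and viewed, at most 10 in all, crops included, and the job is handed in when it is done.

```bash
mkdir -p pics; ls
python3 - <<'E'
from workcell import robot
import cv2
for n in("scene","top"):
    im=robot.get_image(n); cv2.imwrite(f"pics/{n}1.png",im)
    p=robot.camera_params(n); print(n,p)
s=robot.state();print(s['ee_pos'],s['tool_rot'],s['contact_force'],s['grip_width'],s['clock'])
E
```

```text
pics
scene {'fx': 537.137463800443, 'fy': 537.137463800443, 'cx': 283.252549659167, 'cy': 207.0071406453514, 'cam_to_world': array([[-0.49998192, -0.72877427,  0.46787406,  0.94129368],
       [ 0.8659685 , -0.4274423 ,  0.259599  ,  0.16052738],
       [ 0.01080009,  0.53495901,  0.84480898,  0.78780828],
       [ 0.        ,  0.        ,  0.        ,  1.        ]])}
top {'fx': 412.53214125202896, 'fy': 412.53214125202896, 'cx': 285.9385346955411, 'cy': 213.0691146784774, 'cam_to_world': array([[ 0.00662345,  0.99139402, -0.13074413,  0.47155519],
       [-0.99987743,  0.00471106, -0.01493086, -0.06811452],
       [-0.01418642,  0.130827  ,  0.99130371,  0.83794248],
       [ 0.        ,  0.        ,  0.        ,  1.        ]])}
[0.2430064  0.52056962 0.20471849] [-3.14001200e+00 -1.66048333e-04  2.70477056e+00] [-0.13255792 -0.13811595 -0.05633235] 0.09367445344803817 0.1
```

View pics/scene1.png

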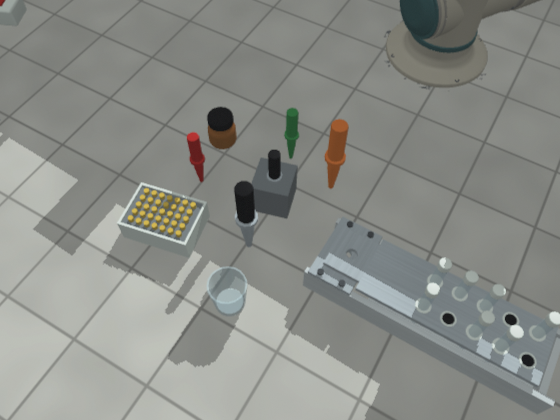

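View pics/top1.png

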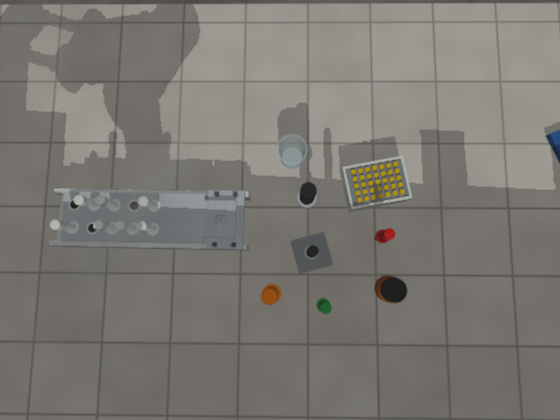

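Candidates (scene pixels): a black pin in the holder (274,165), a larger black pin standing free (245,205), orange (337,150), green (291,130) and red (197,155). The one in the grey holder is the smaller of the two black pins, so I choose that. The rack hole is at about top (220,218). Next is a close crop.

```bash
cat > h.py <<'E'
import numpy as np
from workcell import robot
def ray(p,u,v):
    T=p['cam_to_world'];d=T[:3,:3]@np.array([(u-p['cx'])/p['fx'],-(v-p['cy'])/p['fy'],-1]);return T[:3,3],d
def at(p,u,v,z):
    o,d=ray(p,u,v);return o+d*(z-o[2])/d[2]
def proj(p,X):
    T=p['cam_to_world'];c=T[:3,:3].T@(np.array(X)-T[:3,3]);return p['cx']+p['fx']*c[0]/-c[2],p['cy']-p['fy']*c[1]/-c[2]
E
python3 - <<'E'
import cv2,numpy as np
a=cv2.imread("pics/top1.png");b=cv2.imread("pics/scene1.png")
A=cv2.resize(a[180:280,195:345],None,fx=5,fy=5,interpolation=cv2.INTER_CUBIC)[:, :750]
cv2.imwrite("pics/c1.png",A)
B=cv2.resize(b[140:300,235:435],None,fx=3.7,fy=3.7,interpolation=cv2.INTER_CUBIC)
cv2.imwrite("pics/c2.png",B)
E
```

```text
(no output)
```

View pics/c1.png

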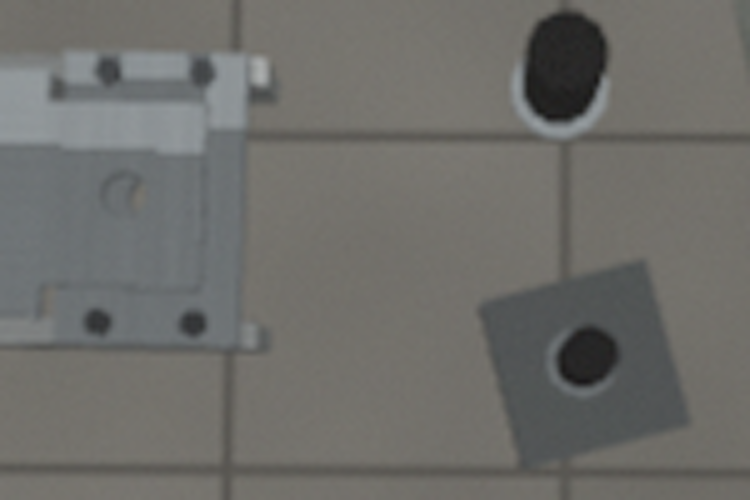

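View pics/c2.png

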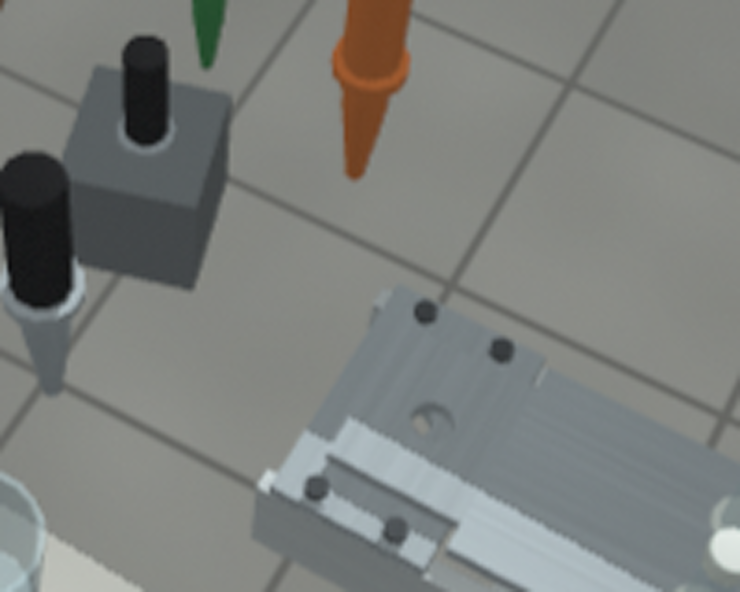

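The crops confirm the choice: the slim black pin stands in the grey holder, with its handle top at c1 (586,356). The tray hole is at c1 (121,193), and the lens of the plate hole shows on its right side, towards world -y.

Run:
```python
from h import *
t=robot.camera_params("top");s=robot.camera_params("scene")
f=lambda u,v:(195+(u+.5)/5-.5,180+(v+.5)/5-.5)
g=lambda u,v:(235+(u+.5)/3.7-.5,140+(v+.5)/3.7-.5)
print("pin top",at(t,*f(586,356),.131),at(s,*g(146,50),.131))
print("collar",at(t,*f(583,362),.075),at(s,*g(146,130),.075))
print("hole",at(t,*f(121,193),.0685),at(s,*g(432,419),.0685))
print("rails",at(t,*f(270,60),.052),at(t,*f(268,350),.052))
print("corners",[at(t,*f(*c),.07)[:2].round(4) for c in((478,304),(644,260),(690,424),(525,466))])
# far rail end edges (whole image px)
print(at(t,57,190,.052),at(t,51,246,.052))
```

```text
pin top [ 0.50005707 -0.10203529  0.131     ] [ 0.49939218 -0.10276162  0.131     ]
collar [ 0.5001062  -0.10361507  0.075     ] [ 0.50014366 -0.10255278  0.075     ]
hole [0.56269293 0.06983191 0.0685    ] [0.56181803 0.06891373 0.0685    ]
rails [0.61683064 0.01635859 0.052     ] [0.504785   0.01504947 0.052     ]
corners [array([ 0.5216, -0.0648]), array([ 0.5383, -0.1266]), array([ 0.4777, -0.1433]), array([ 0.462 , -0.0824])]
[0.61850584 0.39090364 0.052     ] [0.50938859 0.39379174 0.052     ]
```

```bash
python3 -m pendant '[[[-0.9,-0.9,-0.3,0,0,-0.139,1],[-0.9,-0.9,-0.3,0,0,-0.139,1],[-0.9,-0.9,-0.3,0,0,-0.139,1],[-0.9,-0.9,-0.3,0,0,-0.139,1],[-0.9,-0.9,-0.3,0,0,-0.139,1]]]'
python3 - <<'E'
from h import *
p=robot.camera_params("wrist");T=p['cam_to_world'];print(T,p['fx'],robot.state()['ee_pos'],robot.state()['qpos'])
E
```

```text
clock: 0.52
ee_pos: [0.2875, 0.3992, 0.2362]
tool_rot: [-3.142, 0.001, 3.139]
contact_force: [-0.9, 0.7, 0.2]
grip_width: 0.0938
grip_force: 0.0
[[ 1.75165694e-03 -9.61047401e-01 -2.76378048e-01  2.07770173e-01]
 [ 9.99998464e-01  1.70146162e-03  4.21411818e-04  3.99657165e-01]
 [ 6.52499085e-05 -2.76378361e-01  9.61048905e-01  4.14669811e-01]
 [ 0.00000000e+00  0.00000000e+00  0.00000000e+00  1.00000000e+00]] 375.8238456630517 [0.28749107 0.39922416 0.23621872] [ 8.05840092e-01  1.32491108e-01  1.61734935e+00 -8.71781745e-04
  1.39099178e+00 -7.62701890e-01]
```

```bash
for i in 1 2 3; do :; done; python3 -m pendant '[[[-0.85,-1,0,0,0,0,1],[-0.85,-1,0,0,0,0,1],[-0.85,-1,0,0,0,0,1],[-0.85,-1,0,0,0,0,1]]]' >/dev/null; python3 -m pendant '[[[-0.85,-1,0,0,0,0,1],[-0.85,-1,0,0,0,0,1],[-0.85,-1,0,0,0,0,1],[-0.85,-1,0,0,0,0,1]]]'>/dev/null;  python3 -m pendant '[[[-0.85,-1,0,0,0,0,1],[-0.85,-1,0,0,0,0,1],[-0.85,-1,0,0,0,0,1],[-0.85,-1,0,0,0,0,1]]]'>/dev/null; python3 -m pendant '[[[0,-0.34,0.3,0,0,0,1],[0,-0.34,0.3,0,0,0,1],[0,-0.34,0.3,0,0,0,1],[0,-0.34,0.3,0,0,0,1],[0,-0.34,0.3,0,0,0,1]]]'
python3 - <<'E'
from h import *
import cv2,pickle
p=robot.camera_params("wrist");im=robot.get_image("wrist");pickle.dump(p,open("w1.pkl","wb"))
cv2.imwrite("pics/w1.png",im)
u,v=proj(p,[.562,.0693,.0685]);print(u,v)
u0,v0=int(u)-50,int(v)-40;print(u0,v0)
cv2.imwrite("pics/w1c.png",cv2.resize(im[v0:v0+80,u0:u0+100],None,fx=7,fy=7,interpolation=cv2.INTER_CUBIC))
E
```

```text
clock: 1.93
ee_pos: [0.542, 0.0692, 0.2062]
tool_rot: [3.14, 0.001, -3.141]
contact_force: [0.0, 0.6, 0.5]
grip_width: 0.0941
grip_force: 0.0
281.75055354224713 220.6971209740105
231 180
```

View pics/w1c.png

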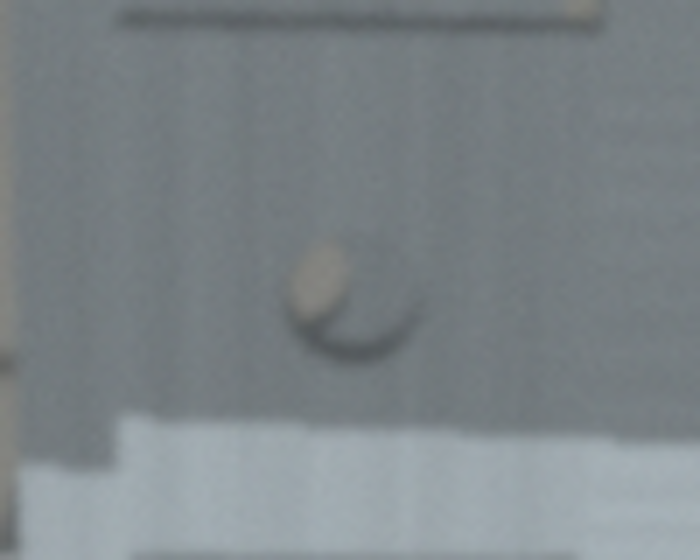

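The crop shows the tray hole spanning columns 287–424, centred at about (355,297). The light lens runs from column 287 to 350, so about 7.8 mm is common to both holes.

Run:
```python
from h import *
import pickle
p=pickle.load(open("w1.pkl","rb"))
f=lambda u,v:(231+(u+.5)/7-.5,180+(v+.5)/7-.5)
for c in((287,297),(424,297),(355,232),(355,362),(355,297)): print(c,at(p,*f(*c),.0685)[:2])
print("plate +y edge",at(p,*f(350,270),.060)[:2])
t=robot.camera_params("wrist")
print("edges of tray slot x",at(p,*f(360,20),.0685),at(p,*f(140,420),.0685), at(p,*f(600,438),.0685))
```

```text
(287, 297) [0.56321297 0.0603176 ]
(424, 297) [0.56319847 0.07759072]
(355, 232) [0.55466717 0.06888606]
(355, 362) [0.57186764 0.06889567]
(355, 297) [0.56320577 0.06889083]
plate +y edge [0.56226487 0.06823543]
edges of tray slot x [0.52764289 0.06948269 0.0685    ] [0.57972428 0.04142286 0.0685    ] [0.58213124 0.10028284 0.0685    ]
```

```bash
python3 -m pendant '[[[0.2,-0.86,0,0,0,0,1],[0.2,-0.86,0,0,0,0,1],[0.2,-0.86,0,0,0,0,1],[0.2,-0.86,0,0,0,0,1]]]' >/dev/null; python3 -m pendant '[[[0.22,-0.857,0,0,0,0,1],[0.22,-0.857,0,0,0,0,1],[0.22,-0.857,0,0,0,0,1],[0.22,-0.857,0,0,0,0,1],[0.22,-0.857,0,0,0,0,1]]]'
python3 - <<'E'
from h import *
import cv2,pickle
p=robot.camera_params("wrist");im=robot.get_image("wrist");pickle.dump(p,open("w2.pkl","wb"))
cv2.imwrite("pics/w2.png",im)
for z in(.131,.075): print(proj(p,[.5,-.1025,z]))
# dark blob of handle top / bright collar
g=im.max(2); m=(g<50).astype(np.uint8)
n,l,st,c=cv2.connectedComponentsWithStats(m)
for i in range(1,n):
    if st[i,4]>150: print(st[i],c[i],at(p,*c[i],.131)[:2])
E
```

```text
clock: 2.73
ee_pos: [0.5004, -0.1027, 0.2058]
tool_rot: [3.14, 0.001, 3.141]
contact_force: [0.7, 0.5, -0.1]
grip_width: 0.0939
grip_force: 0.0
(np.float64(281.97280775019226), np.float64(219.86337459374897))
(np.float64(281.9006681614874), np.float64(200.13709918829076))
[  70   92   60   54 2589] [ 99.22595597 118.51525686] [ 0.43048872 -0.22207777]
[269 193  25  40 820] [280.66707317 213.40487805] [ 0.49524648 -0.1034175 ]
[ 139  252   52  102 1906] [164.77124869 307.31007345] [ 0.56928596 -0.19116785]
[ 374  253   52  101 1863] [399.69940955 307.66988728] [ 0.56972764 -0.01329751]
[ 251  304   40   50 1452] [273.1838843  331.07438017] [ 0.58996185 -0.10928178]
[   0  316   92  104 3455] [ 41.57366136 363.1406657 ] [ 0.61892243 -0.29304464]
[ 473  316   87  104 3301] [521.20357467 363.65586186] [0.61981884 0.08768913]
```

View pics/w2.png

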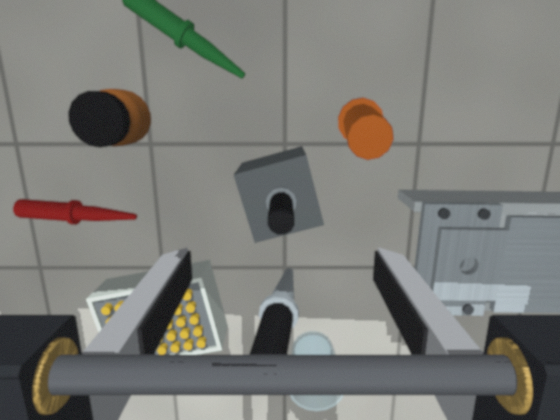

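The handle top is at about (281.5,220), within half a pixel of the prediction (282,219.9). Next I descend and grip.

```bash
python3 -m pendant '[[[0,0,0.6,0,0,0,1],[0,0,1,0,0,0,1],[0,0,1,0,0,0,1],[0,0,1,0,0,0,1],[0,0,1,0,0,0,1]]]'; python3 -m pendant '[[[0,0,0.2,0,0,0,1],[0,0,0.2,0,0,0,1],[0,0,0.2,0,0,0,1],[0,0,0.2,0,0,0,0],[0,0,0.2,0,0,0,0]]]' 25;python3 -m pendant '[[[0,0,0,0,0,0,0],[0,0,0,0,0,0,0],[0,0,0,0,0,0,0],[0,0,0,0,0,0,0],[0,0,0,0,0,0,0]]]' 25; python3 -m pendant '[[[0,0,0,0,0,0,0],[0,0,0,0,0,0,0],[0,0,0,0,0,0,0],[0,0,0,0,0,0,0],[0,0,0,0,0,0,0]]]' 25
```

```text
clock: 3.2
ee_pos: [0.4999, -0.1025, 0.1051]
tool_rot: [3.14, -0.001, -3.14]
contact_force: [-0.3, -0.4, 0.9]
grip_width: 0.0939
grip_force: 0.0
clock: 3.62
ee_pos: [0.5009, -0.1045, 0.0871]
tool_rot: [-3.141, 0.003, -3.141]
contact_force: [0.8, 0.1, -1.5]
grip_width: 0.0836
grip_force: 0.0
clock: 4.03
ee_pos: [0.4997, -0.1044, 0.0855]
tool_rot: [3.142, 0.0, 3.141]
contact_force: [-0.6, 0.1, -0.0]
grip_width: 0.0508
grip_force: 0.0
clock: 4.45
ee_pos: [0.4996, -0.1042, 0.0854]
tool_rot: [3.141, -0.0, 3.141]
contact_force: [0.6, -0.2, 0.0]
grip_width: 0.0192
grip_force: 25.0
```

```bash
python3 -m pendant '[[[0,0,-0.05,0,0,0,0],[0,0,-0.2,0,0,0,0],[0,0,-0.5,0,0,0,0],[0,0,-0.8,0,0,0,0],[0,0,-1,0,0,0,0]]]' 40; python3 -m pendant '[[[0,0,-0.05,0,0,0,0],[0,0,-0.05,0,0,0,0],[0,0,-0.05,0,0,0,0],[0,0,-0.05,0,0,0,0],[0,0,-0.05,0,0,0,0]]]' 40
python3 - <<'E'
from h import *
import cv2
B=[]
for n in("scene","top"):
    im=robot.get_image(n); e=robot.state()['ee_pos'];p=robot.camera_params(n)
    tip=[e[0],e[1],e[2]+.019-.095-.002]; print(n,e,proj(p,tip))
    u,v=map(int,proj(p,tip)); u0,v0=u-35,v-45;print(u0,v0)
    B.append(cv2.resize(im[v0:v0+70,u0:u0+70],None,fx=5.5,fy=5.5,interpolation=cv2.INTER_CUBIC))
cv2.imwrite("pics/lift.png",np.hstack(B))
E
```

```text
clock: 4.87
ee_pos: [0.5004, -0.1046, 0.1881]
tool_rot: [-3.141, 0.003, 3.141]
contact_force: [-0.1, -0.7, -1.1]
grip_width: 0.0194
grip_force: 40.0
clock: 5.28
ee_pos: [0.4985, -0.1039, 0.1887]
tool_rot: [3.14, -0.003, 3.141]
contact_force: [0.0, 0.1, -1.0]
grip_width: 0.0192
grip_force: 40.0
scene [ 0.49875003 -0.10397717  0.1888976 ] (np.float64(273.68354580318476), np.float64(160.45620349002175))
238 115
top [ 0.49896904 -0.10407135  0.18915459] (np.float64(312.42017017557407), np.float64(251.8839444349223))
277 206
```

View pics/lift.png

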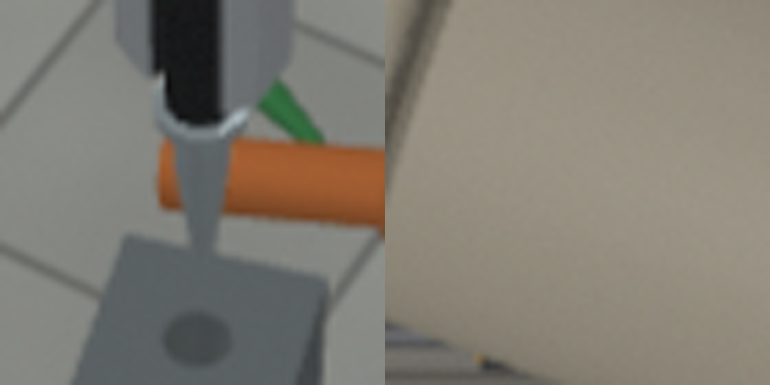

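The pin is held upright, with its tip at (274.5,160) against a predicted (273.7,160.5). The orange decoy now seems to be lying down. I'll check where it lies while moving over the rack.

```bash
python3 -m pendant '[[[0,0.3,0,0,0,0,0],[-0.1,0.6,0,0,0,0,0],[-0.3,0.9,0,0,0,0,0],[-0.3,0.9,0,0,0,0,0],[-0.3,0.9,0,0,0,0,0]]]' >/dev/null; python3 -m pendant '[[[-0.3,0.3,0,0,0,0,0],[-0.33,0.6,0,0,0,0,0],[-0.338,0.783,0,0,0,0,0],[-0.338,0.783,0,0,0,0,0],[-0.338,0.783,0,0,0,0,0]]]' >/dev/null; python3 -m pendant '[[[0,0,0.15,0,0,0,0],[0,0,0.15,0,0,0,0],[0,0,0.15,0,0,0,0],[0,0,0.15,0,0,0,0],[0,0,0.15,0,0,0,0]]]'
python3 - <<'E'
from h import *
import cv2,pickle
es=[]
p=robot.camera_params("wrist");pickle.dump(p,open("w3.pkl","wb"));im=robot.get_image("wrist");es.append(robot.state()['ee_pos'])
sc=robot.get_image("scene");es.append(robot.state()['ee_pos']);e=np.mean(es,0);print(es)
for z in(.092,.0685):print(proj(p,[e[0],e[1],z]),proj(p,[.5628,.0643,z]))
ps=robot.camera_params("scene");print("scene tip",proj(ps,[e[0],e[1],e[2]+.019-.097]))
cv2.imwrite("pics/w3.png",im);cv2.imwrite("pics/s3.png",sc)
u,v=map(int,proj(p,[.5628,.0643,.08]));u0,v0=u-50,v-50;print("W",u0,v0)
W=cv2.resize(im[v0:v0+100,u0:u0+80],None,fx=5,fy=5,interpolation=cv2.INTER_CUBIC)
S=cv2.resize(sc[80:330,230:380],None,fx=2,fy=2,interpolation=cv2.INTER_CUBIC)
cv2.imwrite("pics/ws.png",np.hstack([W,S]))
E
```

```text
clock: 6.63
ee_pos: [0.5638, 0.0631, 0.1761]
tool_rot: [-3.141, 0.001, 3.14]
contact_force: [-0.7, 0.2, -1.6]
grip_width: 0.0195
grip_force: 40.0
[array([0.5638384 , 0.06329778, 0.17609672]), array([0.56381722, 0.06349265, 0.17608527])]
(np.float64(282.2140753403903), np.float64(216.695708945474)) (np.float64(283.45373581555907), np.float64(215.34607513728122))
(np.float64(282.2173806206098), np.float64(208.04989094828716)) (np.float64(283.36265878164517), np.float64(206.7947335359622))
scene tip (np.float64(349.7792312734724), np.float64(242.86051754337342))
W 233 160
```

View pics/ws.png

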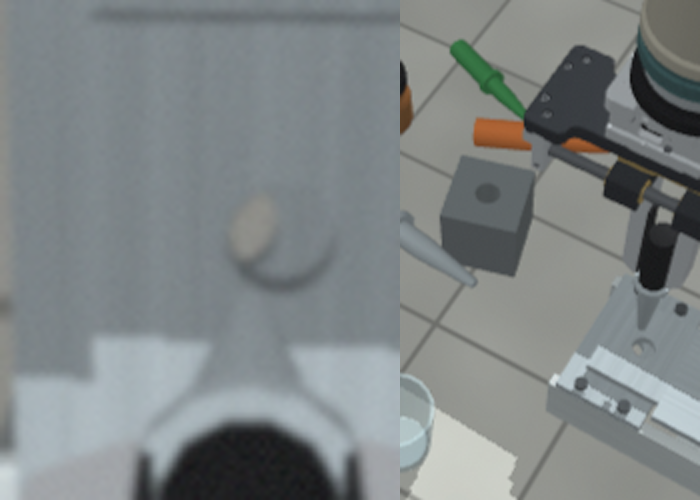

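The wrist view shows the pin tip at crop (247,300) and the lens at 230–277, so the tip needs about 1 mm more in +y. The tall decoys have toppled well clear of the rack. Next I go down in steps, watching the force.

```bash
python3 -m pendant '[[[0,0.01,0.1,0,0,0,0],[0,0.01,0.24,0,0,0,0],[0,0.01,0.24,0,0,0,0],[0,0.01,0.24,0,0,0,0],[0,0.01,0.24,0,0,0,0]]]'|head -4; python3 -m pendant '[[[0,0,0.02,0,0,0,0],[0,0,0.04,0,0,0,0],[0,0,0.04,0,0,0,0]]]'|head -4;  python3 -m pendant '[[[0,0,0.02,0,0,0,0],[0,0,0.03,0,0,0,0],[0,0,0.03,0,0,0,0]]]'|head -4
```

```text
clock: 7.15
ee_pos: [0.5637, 0.0651, 0.1516]
tool_rot: [3.142, 0.0, 3.142]
contact_force: [0.4, -0.3, -1.4]
clock: 7.4
ee_pos: [0.5635, 0.065, 0.1474]
tool_rot: [3.142, -0.0, 3.141]
contact_force: [-0.3, 0.4, -1.0]
clock: 7.65
ee_pos: [0.5633, 0.065, 0.1443]
tool_rot: [3.142, -0.0, 3.141]
contact_force: [0.4, 1.1, -0.5]
```

```bash
python3 -m pendant '[[[0,0,0.015,0,0,0,0],[0,0,0.03,0,0,0,0],[0,0,0.03,0,0,0,0]]]'|head -4; python3 -m pendant '[[[0,0,0.015,0,0,0,0],[0,0,0.03,0,0,0,0],[0,0,0.03,0,0,0,0]]]'|head -4; python3 -m pendant '[[[0,0,0.01,0,0,0,0],[0,0,0.02,0,0,0,0],[0,0,0.02,0,0,0,0]]]'|head -4
```

```text
clock: 7.9
ee_pos: [0.5633, 0.065, 0.1411]
tool_rot: [3.142, -0.001, 3.141]
contact_force: [0.1, -0.4, -1.5]
clock: 8.15
ee_pos: [0.5633, 0.065, 0.1381]
tool_rot: [3.142, -0.001, 3.141]
contact_force: [-0.0, -0.8, -1.5]
clock: 8.4
ee_pos: [0.5634, 0.0649, 0.1363]
tool_rot: [-3.141, -0.0, 3.142]
contact_force: [-0.3, -0.0, -0.9]
```

```bash
python3 -m pendant '[[[0,0,0.01,0,0,0,0],[0,0,0.02,0,0,0,0],[0,0,0.02,0,0,0,0]]]'|head -4; python3 -m pendant '[[[0,0,0.01,0,0,0,0],[0,0,0.02,0,0,0,0],[0,0,0.02,0,0,0,0]]]'|head -4; python3 -m pendant '[[[0,0,0.01,0,0,0,0],[0,0,0.015,0,0,0,0],[0,0,0.015,0,0,0,0]]]'|head -4
```

```text
clock: 8.65
ee_pos: [0.5634, 0.0648, 0.1343]
tool_rot: [-3.141, -0.0, 3.142]
contact_force: [0.4, -1.3, -1.2]
clock: 8.9
ee_pos: [0.5634, 0.0647, 0.1323]
tool_rot: [-3.141, -0.0, -3.142]
contact_force: [-0.3, -1.4, -1.5]
clock: 9.15
ee_pos: [0.5634, 0.0647, 0.131]
tool_rot: [-3.141, -0.0, 3.142]
contact_force: [-0.3, -2.2, 1.9]
```

```bash
python3 -m pendant '[[[0,-0.005,0.01,0,0,0,0],[0,-0.007,0.03,0,0,0,0],[0,-0.007,0.04,0,0,0,0],[0,-0.007,0.04,0,0,0,0]]]'|head -4; python3 -m pendant '[[[0,-0.002,0.02,0,0,0,0],[0,-0.005,0.04,0,0,0,0],[0,-0.005,0.04,0,0,0,0]]]'|head -4
```

```text
clock: 9.48
ee_pos: [0.5632, 0.0644, 0.1278]
tool_rot: [3.141, -0.0, 3.141]
contact_force: [-2.2, -1.0, 7.6]
clock: 9.73
ee_pos: [0.563, 0.0639, 0.1239]
tool_rot: [3.141, -0.0, 3.141]
contact_force: [-3.8, -2.5, 7.8]
```

```bash
python3 -m pendant '[[[0.01,-0.004,0.02,0,0,0,0],[0.01,-0.007,0.04,0,0,0,0],[0.01,-0.007,0.04,0,0,0,0]]]'|head -4; python3 -m pendant '[[[0.002,-0.002,0.02,0,0,0,0],[0.002,-0.006,0.04,0,0,0,0],[0.002,-0.006,0.04,0,0,0,0]]]'|head -4
```

```text
clock: 9.98
ee_pos: [0.5626, 0.0635, 0.12]
tool_rot: [3.141, 0.001, 3.141]
contact_force: [-2.2, 0.3, 5.9]
clock: 10.23
ee_pos: [0.5624, 0.0629, 0.116]
tool_rot: [3.141, 0.001, 3.141]
contact_force: [-2.4, -0.4, 6.4]
```

```bash
python3 -m pendant '[[[0.005,-0.004,0.02,0,0,0,0],[0.005,-0.005,0.04,0,0,0,0],[0.005,-0.005,0.04,0,0,0,0]]]'|head -4; python3 -m pendant '[[[0.005,-0.002,0.02,0,0,0,0],[0.005,-0.005,0.04,0,0,0,0],[0.005,-0.005,0.04,0,0,0,0]]]'|head -4
```

```text
clock: 10.48
ee_pos: [0.5622, 0.0624, 0.112]
tool_rot: [3.141, 0.002, 3.141]
contact_force: [-1.7, -0.1, 6.5]
clock: 10.73
ee_pos: [0.5619, 0.0619, 0.108]
tool_rot: [3.141, 0.002, 3.141]
contact_force: [-0.8, -1.0, 5.6]
```

```bash
python3 -m pendant '[[[0.001,-0.004,0.02,0,0,0,0],[0.001,-0.005,0.04,0,0,0,0],[0.001,-0.005,0.04,0,0,0,0]]]'|head -4; python3 -m pendant '[[[0.001,-0.002,0.015,0,0,0,0],[0.001,-0.004,0.03,0,0,0,0],[0.001,-0.004,0.03,0,0,0,0]]]'|head -4; python3 -m pendant '[[[0.001,-0.002,0.015,0,0,0,0],[0.001,-0.004,0.03,0,0,0,0],[0.001,-0.004,0.03,0,0,0,0]]]'|head -4
```

```text
clock: 10.98
ee_pos: [0.5618, 0.0614, 0.104]
tool_rot: [3.141, 0.002, 3.141]
contact_force: [-1.2, -0.2, 5.9]
clock: 11.23
ee_pos: [0.5617, 0.0611, 0.101]
tool_rot: [3.141, 0.002, 3.141]
contact_force: [-0.9, -0.3, 4.8]
clock: 11.48
ee_pos: [0.5617, 0.0607, 0.098]
tool_rot: [3.141, 0.002, 3.141]
contact_force: [-1.6, -0.4, 5.7]
```

```bash
python3 -m pendant '[[[0.001,-0.002,0.015,0,0,0,0],[0.001,-0.003,0.03,0,0,0,0],[0.001,-0.003,0.03,0,0,0,0]]]'|head -4; python3 -m pendant '[[[0.001,0,0.015,0,0,0,0],[0.001,0,0.03,0,0,0,0],[0.001,0,0.03,0,0,0,0]]]'|head -4; python3 -m pendant '[[[0,0,0.015,0,0,0,0],[0,0,0.03,0,0,0,0],[0,0,0.03,0,0,0,0]]]'|head -4
```

```text
clock: 11.73
ee_pos: [0.5617, 0.0603, 0.0949]
tool_rot: [3.141, 0.002, 3.141]
contact_force: [-1.7, -0.2, 4.7]
clock: 11.98
ee_pos: [0.5617, 0.0601, 0.0918]
tool_rot: [3.141, 0.002, 3.141]
contact_force: [-2.0, -1.4, 4.0]
clock: 12.23
ee_pos: [0.5616, 0.0601, 0.0888]
tool_rot: [3.141, 0.002, 3.141]
contact_force: [-2.2, -1.0, 5.3]
```

```bash
python3 -m pendant '[[[0.002,0,0.015,0,0,0,0],[0.002,0,0.03,0,0,0,0],[0.002,0,0.03,0,0,0,0]]]'|head -4; python3 -m pendant '[[[0,0,0.01,0,0,0,0],[0,0,0.015,0,0,0,0],[0,0,0.015,0,0,0,0]]]'|head -4; python3 -m pendant '[[[0,0,0.005,0,0,0,0],[0,0,0.01,0,0,0,0],[0,0,0.01,0,0,0,0]]]'
```

```text
clock: 12.48
ee_pos: [0.5616, 0.06, 0.0859]
tool_rot: [3.141, 0.003, 3.141]
contact_force: [-1.9, -0.7, 4.8]
clock: 12.73
ee_pos: [0.5616, 0.0601, 0.0845]
tool_rot: [3.141, 0.003, 3.141]
contact_force: [-1.1, -1.5, 6.0]
clock: 12.98
ee_pos: [0.5616, 0.06, 0.0838]
tool_rot: [3.141, 0.003, 3.141]
contact_force: [-2.1, -1.2, 7.6]
grip_width: 0.0196
grip_force: 40.0
```

```bash
python3 -m pendant '[[[0,0,0.005,0,0,0,0],[0,0,0.005,0,0,0,0]]]'|head -4; python3 -m pendant '[[[0,0,0.005,0,0,0,0],[0,0,0.005,0,0,0,0]]]'|head -4
```

```text
clock: 13.15
ee_pos: [0.5617, 0.0601, 0.0838]
tool_rot: [3.141, 0.003, 3.141]
contact_force: [-3.0, -1.3, 10.1]
clock: 13.32
ee_pos: [0.5617, 0.06, 0.0838]
tool_rot: [3.141, 0.003, 3.141]
contact_force: [-3.2, -2.4, 12.3]
```

Seated: z holds at 0.0838 while the force rises, and 0.0839 was expected for home. Release, and back off.

```bash
python3 -m pendant '[[[0,0,0.005,0,0,0,0],[0,0,0.005,0,0,0,0]]]'|head -4; python3 -m pendant '[[[0,0,-0.01,0,0,0,0],[0,0,-0.01,0,0,0,0.5],[0,0,-0.01,0,0,0,0.5],[0,0,-0.01,0,0,0,0.5],[0,0,-0.01,0,0,0,0.5]]]'; python3 -m pendant '[[[0,0,0,0,0,0,0.5],[0,0,0,0,0,0,0.5],[0,0,-0.3,0,0,0,0.5],[0,0,-0.7,0,0,0,0.5],[0,0,-1,0,0,0,0.5]]]'; python3 -m pendant '[[[0.3,0,-0.3,0,0,0,0.5],[0.6,0,-0.3,0,0,0,0.5],[1,0,-0.3,0,0,0,0.5],[1,0,-0.3,0,0,0,0.5],[1,0,-0.3,0,0,0,0.5]]]'
python3 - <<'E'
from h import *
import cv2,pickle
p=robot.camera_params("wrist");im=robot.get_image("wrist")
sc=robot.get_image("scene");ps=robot.camera_params("scene")
u,v=map(int,proj(p,[.5616,.06,.1]));W=cv2.resize(im[max(v-70,0):v+70,u-70:u+70],(400,400),interpolation=cv2.INTER_CUBIC)
u,v=map(int,proj(ps,[.5616,.06,.1]));S=cv2.resize(sc[v-50:v+50,u-50:u+50],(400,400),interpolation=cv2.INTER_CUBIC)
cv2.imwrite("pics/end.png",np.hstack([W,S]))
for z in(.1295,.0735): print(z,proj(p,[.5616,.06,z]),proj(ps,[.5616,.06,z]))
print("home crop",[( (a-u+50)*4,(b-v+50)*4) for a,b in (proj(ps,[.5616,.06,z]) for z in(.1295,.0735))])
E
```

```text
clock: 13.48
ee_pos: [0.5617, 0.06, 0.0838]
tool_rot: [3.141, 0.004, 3.141]
contact_force: [-3.8, -0.9, 14.7]
clock: 13.9
ee_pos: [0.5606, 0.0602, 0.0815]
tool_rot: [3.141, -0.0, 3.141]
contact_force: [-0.0, 0.6, 0.1]
grip_width: 0.0428
grip_force: 0.0
clock: 14.32
ee_pos: [0.5608, 0.06, 0.1836]
tool_rot: [3.141, 0.0, 3.141]
contact_force: [1.0, 0.1, 0.1]
grip_width: 0.047
grip_force: 0.0
clock: 14.73
ee_pos: [0.4586, 0.0601, 0.2122]
tool_rot: [3.141, 0.0, -3.142]
contact_force: [0.3, -0.1, 0.0]
grip_width: 0.0468
grip_force: 0.0
0.1295 (np.float64(281.63242121422803), np.float64(340.0907317701092)) (np.float64(350.88270921595955), np.float64(229.97117333240885))
0.0735 (np.float64(281.70190323586263), np.float64(304.2106400596725)) (np.float64(346.51650427249217), np.float64(248.56012128641586))
home crop [(np.float64(211.5308368638382), np.float64(159.8846933296354)), (np.float64(194.06601708996868), np.float64(234.24048514566346))]
```

View pics/end.png

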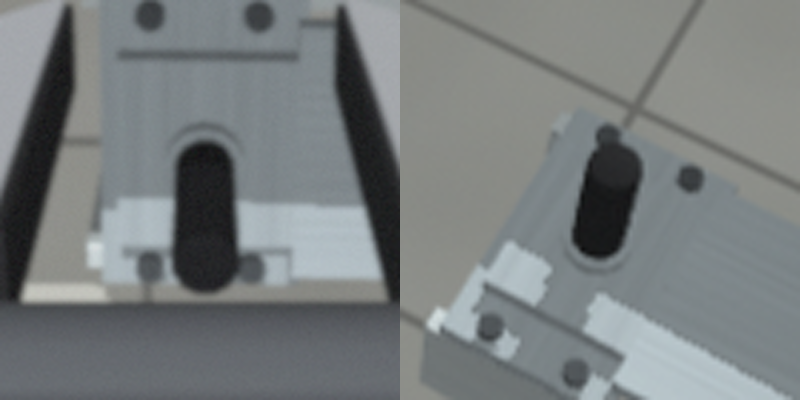

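The pin stands upright with its collar flat on the tray: its top is at crop (612,165) against (611,160) predicted for home. The gripper is clear, so I hand in.

```bash
python3 -c "
from workcell import robot
print(robot.job_done())"
```

```text
the job is handed in; nothing more can be done
None
```

I handed the job in at about 15 s: the pin stands upright with its collar seated on the tray, which should put the tray in line (no verdict came back), the highest downward reading was about 15 N, and the gripper is clear; the loose look-alike pins toppled during the run, apparently on their own.

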